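# Index the dividing stage to its next station

### The arm

A 6-joint arm with a two-finger parallel gripper is mounted at the origin on a cart in front of the work surface, level with it; the furniture and walls round the work are solid. World frame = base frame: x ahead of the robot, y to its left, z up, the work surface at z = 0. Lengths are in m, angles in degrees, forces in N, time in s.
With the tool pointing down it reaches from about 0.4 to 0.825 m from the base axis. Payload 7 kg.
Tool frame: the origin (TCP) lies at the very end of the fingers, on their centre line; the grasp point (between the pads) lies 19 mm behind it (hold_point_z is the distance from the TCP to the grasp point, in m); x points along the fingers, y is the direction in which the jaws open and shut, and the axes are right-handed (so a half turn about x gives the same grasp; the last joint's range is limited). The gripper opens to 88 mm and grips with 3 to 60 N. Pads are 19 mm wide; open, the fingers measure 130 mm over their backs; the gripper's body (78 mm by 193 mm) begins 47 mm behind the grasp point.
Start: joints at [86.58, 20.546, 0.682, 0, -70.136, -16.507], TCP at [0.23, 0.635, 0.227] pointing down, gripper open.
Joint ranges: [-176.03, 176.03], [-82.01, 121.73], [-58.28, 71.71], [-173.87, 95.51], [-174.79, -0.11], [-173.66, 173.66]. Speed limits (degrees/s): [136.94, 136.94, 172.46, 180, 180, 180].

### API

Orientations are given as [roll, pitch, yaw] about the fixed x, y, z axes, in that order (R = Rz(yaw) Ry(pitch) Rx(roll)).
In Python, from plant import * gives the robot as it stands.
- The arm moves only by the shell command python3 -m crank 'ROWS'. ROWS is a JSON object of lists of equal length, an entry for each row: "delta_pos": the shift along the tool's x, y, z in m, a list of three; "turn": the turn, a rotation vector about the tool's x, y, z in degrees, a list of three; "grip": the opening, from 0 (shut) to 1 (fully open). A call has 1 to 12 rows; each row is the pose to reach, as a shift and turn from the pose commanded when the call began, along the tool's axes at that moment; what a row does not reach only later rows make up. A row lasts 1/12 s, in which the tool goes at most 41.7 mm and 7.16 degrees, less where a joint would pass 70% of its speed; a pose out of reach is approached as far as the arm can. A call with a gripper value outside its range is refused whole. The fingers move at their own pace and stop on an object; the grip force is fixed at half the most. Time passes only in rows, so rows that repeat a pose let the fingers close. It gives the time, the measured TCP pose, the force and the opening at its end, in the units of the state.
- get_obs(): the state, without advancing time (a new reading comes with each control period).
- snapshot(name): name is "scene" or "top" or "wrist"; returns a dict with "pixels" (400x640x3 uint8, blue, green, red), "range_z" (400x640 float32, m along the optical axis (not along the pixel's ray), 0 where there is no reading), "camera_matrix" (3x3 intrinsics, pixels), "eye" and "rotation" of the camera in the world. Camera axes: x right, y up, looking along -z (the intrinsics and any distortion apply to the point x, -y, -z); pixel columns grow to the right and rows downward; lengths in m; the calibration is good to about 2 mm. A picture is of the moment at which its call begins.
- close_job(): hands the job in, once; it reports no verdict.
The state is a dict: "clock": time; "joint_pos": joint angles; "qvel": joint speeds; "tau": joint torques, N m; "tool_pos": TCP position; "orientation": TCP orientation; "force": force on the tool from outside, world axes, zero at the start; "moment": the same for the moment, N m; "opening": finger opening in m.
Only numpy, scipy, OpenCV 4.12 (cv2) and the standard library are available. Lean on these libraries where they do the work, as an engineer would, in place of code of your own. Each camera call takes 0.05 s, during which the arm holds its last target. There are 200 camera calls.

### The job

The stud under the drill guide is done, so bring the dividing stage on to its next station: pull up the spring plunger on the index arm, turn the arm anticlockwise (seen from above) to the very next hole, and let the pin drop fully home so that the stage is locked there. Let go of the knob, do not force the pin against the plates, and leave the cups, jar and tweezers round the stage where they stand.

Things in the scene. Friction and masses are not known exactly. Their poses are not given: they have to be found in the camera images.
- index_base: Fixed grey round dividing stage, 236 mm across; origin on its turning axis at table height, z up. On it turns an aluminium disc with a round wooden blank (top 59 mm high, black clamp nut to 78 mm). On the far side (its own +x) stands a fixed over-arm with a drill guide, 110 mm high. Robot side: an index arm on the disc carries an upright plunger, 105 mm from the axis.
- home_hole (a point): Mouth of the hole that holds the pin at the start, 46 mm high, in the short curved home plate under the index arm, 105 mm from the axis. The home plate reaches 0.42 rad anticlockwise from it; there, 4 mm lower (top 42 mm high), follows the sector plate with two more holes on the same circle. All holes are 9.5 mm wide. Fixed to the base.
- knob (a point): Centre of the black round plunger knob's grip, 94 mm high at the start; moves with the knob. The ribbed part is 26 mm across, from 11 mm below this point to 6 mm above; a 31 mm flange tops it, 15 mm above this point. At the start the barrel under it (19 mm across) begins 16 mm below this point, the index arm's top (26 mm wide) 35 mm below.
- index_pin: Round-ended steel pin, 8 mm across, fixed under the knob; origin at its lower tip, 61 mm below the knob's centre, z up. It slides on the plates with a friction of about 0.25. More than 40 N against a plate, sideways or down, would damage it.
- stage (a joint): Turn of stage and index arm (rad), 0 at the home hole, growing anticlockwise from above, stop at 1.36; 0.1 N m friction, stays where left. The sector plate is clamped where the last job left it, so its holes are not known exactly: the first lies somewhere from 0.60 to 0.88, the second 0.42 beyond the first.
- plunger (a joint): Height of the spring plunger (m): 0 with the pin fully home in a hole, 0.009 when its tip rides on the sector plate, 0.013 when it rides on the home plate, stop at 0.022. A spring pushes it down with 5 N at 0 and 8 N at 0.013; it is damped (40 N per m/s). Let go, it moves down in about 0.1 s until the pin meets a plate or drops into a hole.
- mix_cup_1: Small open pale blue-grey mixing cup, 41 mm wide and 28 mm high, beside the stage; origin under its centre. To be left alone.
- mix_cup_3: Small open beige mixing cup, 41 mm wide and 28 mm high, beside the stage; origin under its centre. To be left alone.
- pigment_jar_1: Pigment jar with white lid, 40 mm wide and 36 mm high, beside the stage; origin under its centre. To be left alone.
- tweezers_1: Steel tweezers, 123 mm long and 10 mm high, lying beside the stage; origin under the middle. To be left alone.

How it is judged:
By the outcome, as a careful person would: the job done as asked, in the order asked, and still so for the second after the job is handed in, with the robot touching nothing.
It also fails if it takes over 45 s, if anything falls off the work surface, if the arm or the gripper's body presses on something with over 40 N, if the wrist force passes 120 N, or if a joint passes its speed limit or range.

## Working session

There is one attempt and no reset: what is moved stays moved. The work goes in short steps, Python scripts to look and compute and a shell command to move; the robot and the scene stay as the last step left them, time stands still between calls to the robot, and variables do not carry over. Pictures are saved under pics/ and viewed, about 8 in all and at most 12, crops included, and the job is handed in when it is done.

```bash
ls; mkdir -p pics; cat > h.py <<'E'
from plant import *
import numpy as np, cv2
from scipy.spatial.transform import Rotation as Rot
def save(s,n): cv2.imwrite('pics/'+n,s['pixels'])
def ray(s,u,v):
    K=np.array(s['camera_matrix']);d=np.linalg.inv(K)@[u,v,1]
    return np.array(s['rotation'])@(d*[1,-1,-1])
def onz(s,u,v,z):
    d=ray(s,u,v);e=np.array(s['eye']);return e+d*(z-e[2])/d[2]
def depthpt(s,u,v):
    return np.array(s['eye'])+ray(s,u,v)*s['range_z'][int(v),int(u)]
E
python3 - <<'E'
from h import *
o=get_obs();print(o)
a=snapshot('top');b=snapshot('scene')
for s in(a,b):print({k:v for k,v in s.items() if k not in('pixels','range_z')})
save(a,'top.png');save(b,'scene.png')
E
```

```text
pics
{'clock': 0.0, 'joint_pos': array([ 8.65783726e+01,  2.05912567e+01,  6.31853783e-01, -1.88825614e-02,
       -7.01336782e+01, -1.65072306e+01]), 'qvel': array([-0.05128742,  0.04297258,  0.04915875, -0.10473798, -0.10533703,
       -0.08468333]), 'tau': array([-2.18263383e-03, -5.82717276e+01,  2.93053025e+01,  6.99723065e+00,
        6.76953845e-03, -1.62989627e-04]), 'tool_pos': array([0.22993823, 0.63410695, 0.22561399]), 'orientation': array([  95.71195985,   89.905241  , -104.22332934]), 'force': array([0.18256606, 0.06402824, 0.53483211]), 'moment': array([-0.01469022, -0.05011064,  0.00791252]), 'opening': 0.08764456763603778}
{'camera_matrix': array([[471.97452203,   0.        , 320.75604834],
       [  0.        , 471.97452203, 188.50196052],
       [  0.        ,   0.        ,   1.        ]]), 'eye': array([0.48444896, 0.06270619, 0.93357584]), 'rotation': array([  6.74560245,  -0.83763185, -88.48761338])}
{'camera_matrix': array([[414.84555908,   0.        , 321.99741554],
       [  0.        , 414.84555908, 201.73933303],
       [  0.        ,   0.        ,   1.        ]]), 'eye': array([ 0.03404237, -0.3511371 ,  0.75946475]), 'rotation': array([ 46.16398024,  -0.06977204, -55.13296601])}
```

View pics/top.png

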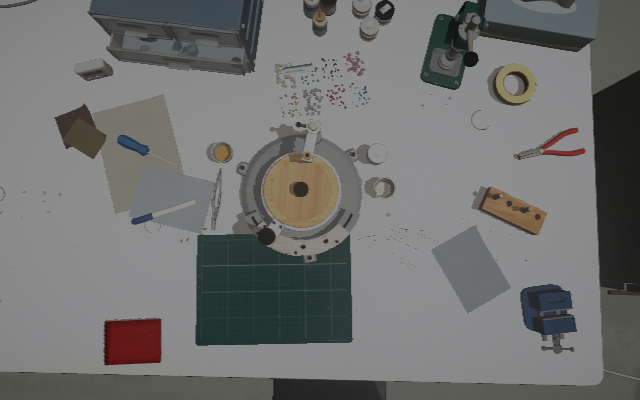

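View pics/scene.png

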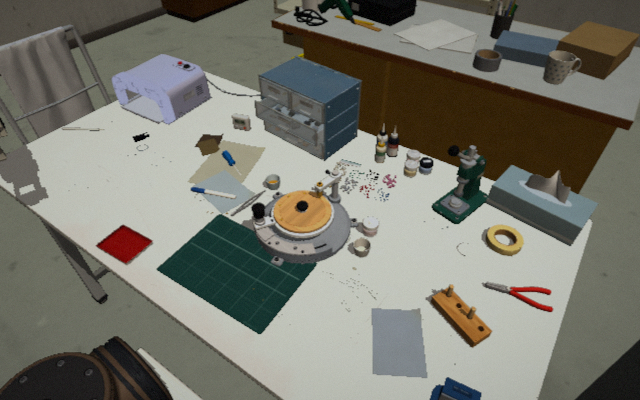

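```bash
sed -i "s/^    return np.array(s\['rotation'\])@/    return Rot.from_euler('xyz',s['rotation'],degrees=True).as_matrix()@/; s/+ray(s,u,v)\*s/+ray(s,u,v)*s/" h.py
python3 - <<'E'
from h import *
a=snapshot('top');p=a['pixels']
cv2.imwrite('pics/crop.png',cv2.resize(p[110:275,215:405],None,fx=4,fy=3.6,interpolation=cv2.INTER_CUBIC)[:600])
g=p.max(2)
m=((g<60)).astype(np.uint8)
n,l,st,c=cv2.connectedComponentsWithStats(m[110:275,225:400])
for i in range(1,n):
    if st[i,4]>60: 
        u,v=c[i]+[225,110];print(st[i],u,v,depthpt(a,u,v))
nut=onz(a,301,189,.078);print('nut',nut)
print('knob',onz(a,266,236,.109))
E
```

```text
[ 69  72  14  15 168] 300.4761904761905 188.95238095238096 [0.58361642 0.08970802 0.08202004]
[   0  116   79   38 1011] 267.29475766567754 248.76557863501483 [0.47345409 0.15320141 0.00356226]
[  3 130  25  25 594] 240.21885521885523 252.17340067340066 [0.46550083 0.20550631 0.00415071]
[107 139  13  14 116] 336.8965517241379 254.5 [0.46590022 0.01703856 0.00278915]
[ 85 140  20  13 133] 322.4135338345865 257.3984962406015 [0.45956639 0.04520422 0.00311604]
[107 151  19  14 158] 340.46835443037975 269.37974683544303 [0.43728013 0.00932537 0.00083461]
[  3 155  76  10 694] 266.4942363112392 269.83573487031697 [0.43301383 0.15287371 0.00632913]
[ 80 155  25  10 241] 317.37344398340247 269.53941908713693 [0.43598001 0.0544087  0.00395372]
nut [0.58402399 0.08887806 0.078     ]
knob [0.49660756 0.14605706 0.109     ]
```

View pics/crop.png

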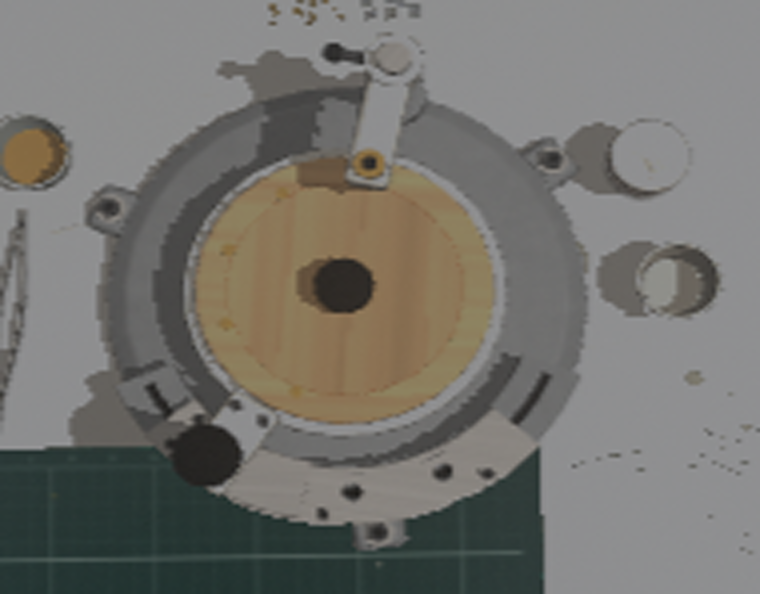

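```bash
python3 - <<'E'
from h import *
a=snapshot('top');g=cv2.cvtColor(a['pixels'],7-1)
def cen(u,v,r,t):
    u0,v0=int(round(u)),int(round(v));w=g[v0-r:v0+r+1,u0-r:u0+r+1].astype(float)
    W=np.clip(t-w,0,None);Y,X=np.mgrid[-r:r+1,-r:r+1];return u0+(W*X).sum()/W.sum(),v0+(W*Y).sum()/W.sum()
nutpx=cen(300.5,189,8,45)
c=onz(a,*nutpx,.078)
k=onz(a,266.75,236.4,.109)
print('c',c,'knob',k)
kang=np.arctan2(*(k-c)[1::-1])
print('R knob',np.linalg.norm((k-c)[:2]),np.degrees(kang))
for n,(u,v) in dict(h1=(303,246.7),h2=(325.8,241.1),b1=(295.5,252.8),b2=(336.8,241.4)).items():
    uu,vv=cen(u,v,3,110);q=onz(a,uu,vv,.042);d=q-c
    print(n,uu,vv,q,np.linalg.norm(d[:2]),(np.arctan2(d[1],d[0])-kang)%(2*np.pi))
# base outline: over-arm
o=get_obs();R=Rot.from_euler('xyz',o['orientation'],degrees=True).as_matrix();print(R.round(3),o['tool_pos'])
E
```

```text
c [0.58447352 0.09128421 0.078     ] knob [0.49595179 0.14473019 0.109     ]
R knob 0.10340487507055812 148.8780512681828
h1 302.7126556016598 246.36825726141078 [0.4801027  0.08338345 0.042     ] 0.10466942936410993 0.6187352503311514
h2 325.43986636971044 240.7706013363029 [0.49165602 0.04105609 0.042     ] 0.10553649805731406 1.0392030980441769
b1 295.5987421383648 254.2490566037736 [0.46513071 0.09622506 0.042     ] 0.11944503983756506 0.5018036269407982
b2 337.443661971831 242.03345070422534 [0.48989689 0.01845351 0.042     ] 0.11936938361329998 1.1994036391900762
[[-0.    -0.341 -0.94 ]
 [-0.001 -0.94   0.341]
 [-1.     0.001 -0.   ]] [0.22999835 0.63430359 0.22599265]
```

The next hole sits at about 0.62 rad, radius 105 mm, with the second 0.42 beyond it, so both match the description. The crop shows the knob at (207,455) and the sector holes at (352,492) and (443,472). I'm moving above the knob with the jaws tangential.

```bash
python3 -m crank '{"delta_pos":[[0.06,0.3695,-0.4154],[0.06,0.3695,-0.4154],[0.06,0.3695,-0.4154],[0.06,0.3695,-0.4154],[0.06,0.3695,-0.4154],[0.06,0.3695,-0.4154],[0.06,0.3695,-0.4154],[0.06,0.3695,-0.4154],[0.06,0.3695,-0.4154],[0.06,0.3695,-0.4154],[0.06,0.3695,-0.4154],[0.06,0.3695,-0.4154]],"turn":[[11.2,0,0],[11.2,0,0],[11.2,0,0],[11.2,0,0],[11.2,0,0],[11.2,0,0],[11.2,0,0],[11.2,0,0],[11.2,0,0],[11.2,0,0],[11.2,0,0],[11.2,0,0]],"grip":[1,1,1,1,1,1,1,1,1,1,1,1]}'
python3 - <<'E'
from h import *
o=get_obs();R=Rot.from_euler('xyz',o['orientation'],degrees=True).as_matrix();print(R.round(3),o['tool_pos'],o['joint_pos'])
T=np.array([.4945,.1455,.166]);print(R.T@(T-o['tool_pos']))
E
```

```text
clock: 1.2
tool_pos: [0.4671, 0.1955, 0.173]
orientation: [-100.3, 90.0, 48.6]
force: [1.7, 0.7, 0.6]
opening: 0.0877
[[ 0.    -0.517 -0.856]
 [ 0.001 -0.856  0.517]
 [-1.    -0.001 -0.   ]] [0.46712027 0.19551818 0.17300204] [ 4.49671844e+01  7.12780296e+00 -2.47307602e+01 -2.98374990e-03
 -5.81016290e+01  1.39292773e+01]
[ 0.00698852  0.02868677 -0.04928211]
```

```bash
python3 -m crank '{"delta_pos":[[0.007,0.0287,-0.0493],[0.007,0.0287,-0.0493],[0.007,0.0287,-0.0493],[0.007,0.0287,-0.0493]],"turn":[[0,0,0],[0,0,0],[0,0,0],[0,0,0]],"grip":[1,1,1,1]}'
python3 - <<'E'
from h import *
s=snapshot('wrist');save(s,'w1.png');o=get_obs();R=Rot.from_euler('xyz',o['orientation'],degrees=True).as_matrix();print(R.round(3),o['tool_pos'])
print(s['eye'],s['rotation'],s['camera_matrix'])
r=s['range_z'];v,u=np.mgrid[0:400,0:640]
K=s['camera_matrix'];d=np.stack([(u-K[0,2])/K[0,0],-(v-K[1,2])/K[1,1],-np.ones_like(u)],-1)*r[...,None]
P=d@Rot.from_euler('xyz',s['rotation'],degrees=True).as_matrix().T+s['eye']
np.save('P.npy',P)
m=((r>0)&(P[...,2]>.103)&(P[...,2]<.115)&(np.hypot(P[...,0]-.4945,P[...,1]-.1455)<.03)).astype(np.uint8)
c,_=cv2.findContours(m,0,1)
for k in c:
    if cv2.contourArea(k)>100:
        (a,b),q=cv2.minEnclosingCircle(k);print(a,b,q,np.median(P[m>0],0),onz(s,a,b,.109))
E
```

```text
clock: 1.53
tool_pos: [0.4942, 0.1462, 0.1656]
orientation: [60.1, 90.0, -151.1]
force: [-2.0, 1.0, 0.2]
opening: 0.0877
[[-0.    -0.518 -0.855]
 [-0.    -0.855  0.518]
 [-1.     0.     0.   ]] [0.49402893 0.1470828  0.16584818]
[0.55515474 0.11001467 0.32426879] [-1.54722594e+01  2.79115792e-02 -1.21267261e+02] [[332.51507609   0.         321.55735083]
 [  0.         332.51507609 201.32883177]
 [  0.           0.           1.        ]]
320.5 215.5 22.192440032958984 [0.49591676 0.14700491 0.10814725] [0.49610626 0.14683407 0.109     ]
```

View pics/w1.png

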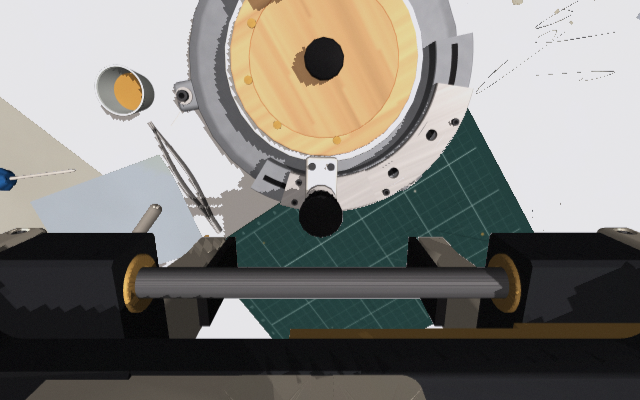

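The wrist view shows the knob top at (320,215), about 1 mm off the tool centre, and the holes at (393,173) and (431,134). I'm recomputing the hole angle from this view, and descending and gripping.

```bash
python3 - <<'E'
from h import *
s=dict(eye=[0.55515474,0.11001467,0.32426879],rotation=[-15.4722594,.0279,-121.267261],camera_matrix=[[332.515,0,321.557],[0,332.515,201.329],[0,0,1]])
g=cv2.cvtColor(cv2.imread('pics/w1.png'),6)
def cen(u,v,r,t):
    w=g[v-r:v+r+1,u-r:u+r+1].astype(float)
    W=np.clip(t-w,0,None);Y,X=np.mgrid[-r:r+1,-r:r+1];return u+(W*X).sum()/W.sum(),v+(W*Y).sum()/W.sum()
k=onz(s,320.5,215.5,.109);c=onz(s,*cen(324,58,24,40),.078)
ka=np.arctan2(*(k-c)[1::-1]);print(c,k,np.hypot(*(k-c)[:2]),np.degrees(ka))
for u,v in((393,173),(431,134)):
    q=onz(s,*cen(u,v,7,110),.042);d=q-c;print(q,np.hypot(*d[:2]),(np.arctan2(d[1],d[0])-ka)%6.2832)
E
python3 -m crank '{"delta_pos":[[0.03,-0.0008,-0.002],[0.06,-0.0008,-0.002],[0.08,-0.0008,-0.002],[0.091,-0.0008,-0.002],[0.091,-0.0008,-0.002],[0.091,-0.0008,-0.002]],"turn":[[0,0,0],[0,0,0],[0,0,0],[0,0,0],[0,0,0],[0,0,0]],"grip":[1,1,1,1,1,1]}'
python3 -m crank '{"delta_pos":[[0,0,0],[0,0,0],[0,0,0],[0,0,0],[0,0,0],[0,0,0]],"turn":[[0,0,0],[0,0,0],[0,0,0],[0,0,0],[0,0,0],[0,0,0]],"grip":[0.45,0.4,0.4,0.4,0.4,0.4]}'
```

```text
[0.58310884 0.092776   0.078     ] [0.49610622 0.14683377 0.109     ] 0.10242899005709284 148.1458710708908
[0.47948266 0.08455414 0.042     ] 0.10395183678372628 0.6351498496234216
[0.49108145 0.04262372 0.042     ] 0.10480596935056327 1.0549483688546557
clock: 2.08
tool_pos: [0.4958, 0.1479, 0.0749]
orientation: [80.9, 89.9, -130.1]
force: [0.3, -0.1, 0.7]
opening: 0.0878
clock: 2.58
tool_pos: [0.4963, 0.147, 0.0753]
orientation: [-112.1, 90.0, 36.8]
force: [-0.5, -1.0, -0.8]
opening: 0.0534
```

```bash
python3 -m crank '{"delta_pos":[[0,0,0],[0,0,0],[0,0,0],[0,0,0],[0,0,0],[0,0,0],[0,0,0],[0,0,0]],"turn":[[0,0,0],[0,0,0],[0,0,0],[0,0,0],[0,0,0],[0,0,0],[0,0,0],[0,0,0]],"grip":[0.38,0.38,0.38,0.38,0.2,0.2,0.2,0.2]}'
```

```text
clock: 3.25
tool_pos: [0.496, 0.1468, 0.0749]
orientation: [69.6, 90.0, -141.6]
force: [-0.6, -1.4, -0.0]
opening: 0.0284
```

```bash
python3 -m crank '{"delta_pos":[[0,0,0],[0,0,0],[0,0,0],[0,0,0]],"turn":[[0,0,0],[0,0,0],[0,0,0],[0,0,0]],"grip":[0.1,0.1,0.1,0.1]}'
```

```text
clock: 3.58
tool_pos: [0.496, 0.1468, 0.0748]
orientation: [64.1, 90.0, -147.0]
force: [-1.2, -0.2, -0.5]
opening: 0.0284
```

```bash
python3 -m crank '{"delta_pos":[[-0.003,0,0],[-0.006,0,0],[-0.009,0,0],[-0.012,0,0],[-0.015,0,0],[-0.018,0,0],[-0.018,0,0],[-0.018,0,0]],"turn":[[0,0,0],[0,0,0],[0,0,0],[0,0,0],[0,0,0],[0,0,0],[0,0,0],[0,0,0]],"grip":[0.1,0.1,0.1,0.1,0.1,0.1,0.1,0.1]}'
python3 - <<'E'
from h import *
o=get_obs();R=Rot.from_euler('xyz',o['orientation'],degrees=True).as_matrix();print(R.round(3),o['tool_pos'],o['force'])
s=snapshot('scene');cv2.imwrite('pics/s2.png',cv2.resize(s['pixels'][150:290,190:400],None,fx=3.5,fy=3.5,interpolation=2))
E
```

```text
clock: 4.25
tool_pos: [0.4959, 0.1468, 0.093]
orientation: [41.1, 90.0, -170.1]
force: [1.7, -0.8, -9.3]
opening: 0.0287
[[-0.    -0.517 -0.856]
 [-0.    -0.856  0.517]
 [-1.     0.     0.   ]] [0.49591814 0.14679676 0.09300425] [ 1.65386911 -0.8364334  -9.34413853]
```

View pics/s2.png

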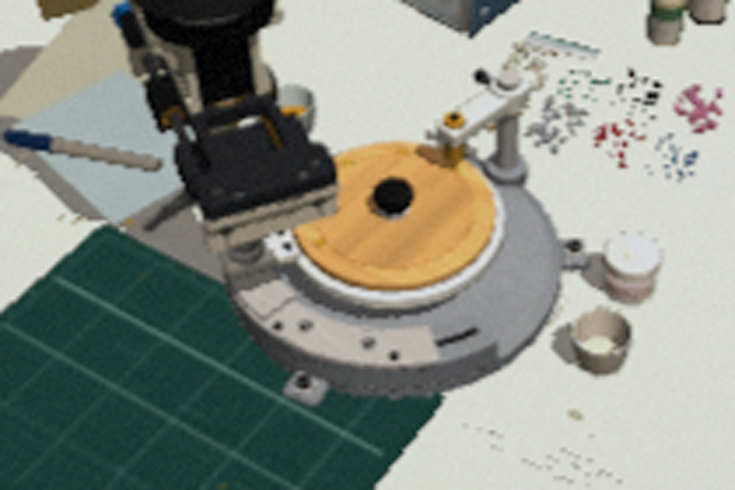

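Lifted 18 mm. The force is -9.3 N, which matches the spring at that height. I'm turning 30° (0.524 rad), which is past the home plate and still short of the hole.

```bash
python3 -m crank '{"delta_pos":[[0,0.0046,-0.0001],[0,0.0092,-0.0004],[0,0.0137,-0.0009],[0,0.0182,-0.0016],[0,0.0227,-0.0025],[0,0.0272,-0.0036],[0,0.0316,-0.0049],[0,0.0359,-0.0063],[0,0.0402,-0.008],[0,0.0444,-0.0098],[0,0.0485,-0.0119],[0,0.0525,-0.0141]],"turn":[[-2.5,0,0],[-5,0,0],[-7.5,0,0],[-10,0,0],[-12.5,0,0],[-15,0,0],[-17.5,0,0],[-20,0,0],[-22.5,0,0],[-25,0,0],[-27.5,0,0],[-30,0,0]],"grip":[0.1,0.1,0.1,0.1,0.1,0.1,0.1,0.1,0.1,0.1,0.1,0.1]}'
python3 - <<'E'
from h import *
s=snapshot('wrist');o=get_obs();R=Rot.from_euler('xyz',o['orientation'],degrees=True).as_matrix();print(R.round(3),o['tool_pos'],o['force'],o['opening'])
save(s,'w2.png');print(s['eye'],s['rotation'])
E
```

```text
clock: 5.3
tool_pos: [0.4794, 0.0944, 0.0922]
orientation: [5.5, 89.8, -175.5]
force: [-3.1, 1.4, -10.0]
opening: 0.0284
[[-0.003 -0.015 -1.   ]
 [-0.001 -1.     0.015]
 [-1.     0.001  0.003]] [0.47933851 0.09381415 0.09223755] [-3.52742977  0.23390353 -9.76025633] 0.028757808243543886
[0.5511255  0.09413128 0.2506797 ] [-1.55836974e+01  3.42236776e-02 -9.10180008e+01]
```

View pics/w2.png

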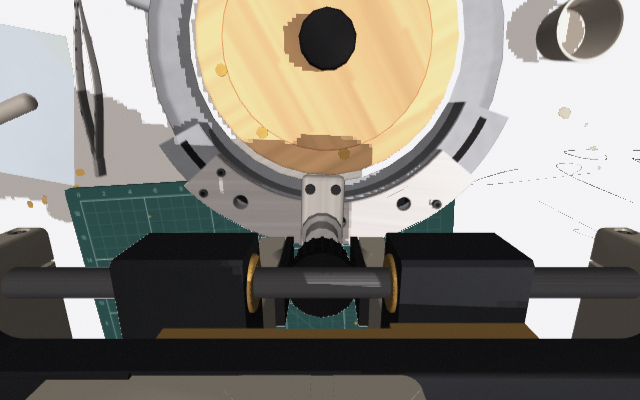

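The stage turned cleanly. The home hole is visible at (240,202) and the second sector hole at (404,204). The first is hidden under the arm, as it should be.

```bash
python3 - <<'E'
from h import *
s=dict(eye=[0.5511255,0.09413128,0.2506797],rotation=[-15.5837,.0342,-91.0180],camera_matrix=[[332.515,0,321.557],[0,332.515,201.329],[0,0,1]])
t=np.array([.4794,.0941]);c=t+.105*np.array([1,-.015]);ka=np.arctan2(*(t-c)[::-1])
H=[]
for u,v,z in((240.5,202,.046),(404,204,.042)):
    q=onz(s,u,v,z)[:2];H.append(q);d=q-c;print(q,np.hypot(*d),np.arctan2(np.cross((t-c),d),d@(t-c)))
n=onz(s,327,39,.078);print('nut',n,c,'chord',np.linalg.norm(H[1]-H[0]),'angle',2*np.arcsin(np.linalg.norm(H[1]-H[0])/.21))
E
```

```text
[0.49451874 0.14710338] 0.10515436298320625 -0.5307180470144417
[0.49017896 0.04150386] 0.10714830986445505 0.5112964549837795
nut [0.58288489 0.0910868  0.078     ] [0.5844   0.092525] chord 0.10568865401186803 angle 1.0547790959205146<stdin>:6: DeprecationWarning: Arrays of 2-dimensional vectors are deprecated. Use arrays of 3-dimensional vectors instead. (deprecated in NumPy 2.0)
```

```bash
python3 -m crank '{"delta_pos":[[0,0.0023,0],[0,0.0046,-0.0001],[0.003,0.0046,-0.0001],[0.006,0.0046,-0.0001],[0.0075,0.0046,-0.0001],[0.0075,0.0046,-0.0001],[0.0075,0.0046,-0.0001]],"turn":[[-1.25,0,0],[-2.5,0,0],[-2.5,0,0],[-2.5,0,0],[-2.5,0,0],[-2.5,0,0],[-2.5,0,0]],"grip":[0.1,0.1,0.1,0.1,0.1,0.1,0.1]}'
python3 -m crank '{"delta_pos":[[0,0,0],[0,0,0],[0,0,0],[0,0,0],[0,0,0],[0,0,0]],"turn":[[0,0,0],[0,0,0],[0,0,0],[0,0,0],[0,0,0],[0,0,0]],"grip":[0.42,0.42,0.42,0.42,0.42,0.42]}'
```

```text
clock: 5.93
tool_pos: [0.4794, 0.0897, 0.0847]
orientation: [17.0, 89.8, -161.7]
force: [-6.1, 0.3, -7.8]
opening: 0.0284
clock: 6.43
tool_pos: [0.4816, 0.0904, 0.0859]
orientation: [-157.2, 89.9, 24.2]
force: [0.6, 1.1, -0.1]
opening: 0.0368
```

```bash
python3 -m crank '{"delta_pos":[[0,0.001,0],[0,0.002,0],[0,0.003,0],[0,0.0035,0],[0,0.004,0],[0,0.0045,0],[0,0.0049,-0.0001],[0,0.0053,-0.0001]],"turn":[[-0.5,0,0],[-1,0,0],[-1.5,0,0],[-2,0,0],[-2.3,0,0],[-2.5,0,0],[-2.7,0,0],[-2.9,0,0]],"grip":[0.42,0.42,0.42,0.42,0.42,0.42,0.42,0.42]}'
python3 -m crank '{"delta_pos":[[0,0.0004,0],[0,0.0008,0],[0,0.0012,0],[0,0.0016,0],[0,0.002,0],[0,0.0024,0]],"turn":[[-0.2,0,0],[-0.4,0,0],[-0.6,0,0],[-0.8,0,0],[-1.0,0,0],[-1.2,0,0]],"grip":[0.42,0.42,0.42,0.42,0.42,0.42]}'
```

```text
clock: 7.1
tool_pos: [0.4814, 0.085, 0.0854]
orientation: [-126.8, 90.0, 57.4]
force: [0.3, 0.8, 0.1]
opening: 0.0367
clock: 7.6
tool_pos: [0.4814, 0.0822, 0.0854]
orientation: [47.5, 90.0, -127.0]
force: [0.6, -1.0, 0.8]
opening: 0.0367
```

```bash
python3 - <<'E'
from h import *
s=snapshot('wrist');save(s,'w3.png');o=get_obs();print(o['tool_pos'],o['force'])
E
python3 - <<'E'
import cv2;i=cv2.imread('pics/w3.png')[150:350,220:420];cv2.imwrite('pics/w3c.png',cv2.resize(i,None,fx=3,fy=3))
E
```

```text
[0.48142714 0.08219397 0.08541731] [ 0.38838529  0.48763544 -0.11486503]
```

View pics/w3c.png

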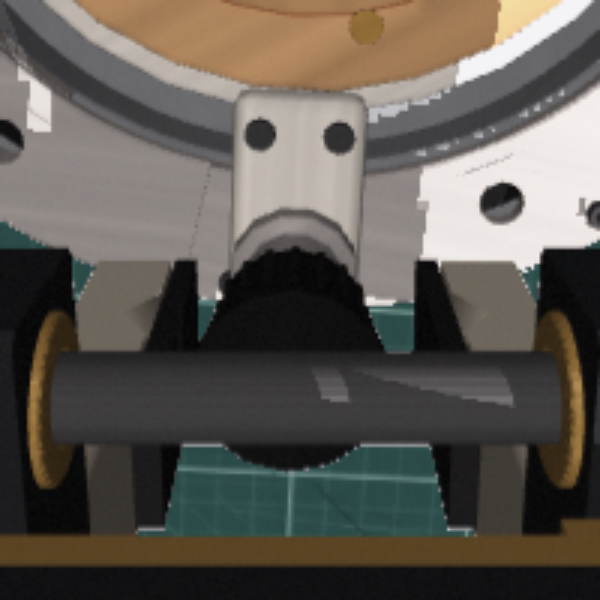

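```bash
cat > kz.py <<'E'
from h import *
s=snapshot('wrist');r=s['range_z'];v,u=np.mgrid[0:400,0:640];K=s['camera_matrix']
d=np.stack([(u-K[0,2])/K[0,0],-(v-K[1,2])/K[1,1],-np.ones_like(u)],-1)*r[...,None]
P=d@Rot.from_euler('xyz',s['rotation'],degrees=True).as_matrix().T+s['eye']
o=get_obs();q=P[253:264,300:335].reshape(-1,3);print('knob top z',np.median(q[:,2]),'tool',o['tool_pos'],o['force'],o['opening'])
# stage angle from knob dark extent in its flange rows and finger pads: y in tool frame
R=Rot.from_euler('xyz',o['orientation'],degrees=True).as_matrix()
m=(r>0)&(abs(P[...,2]-np.median(q[:,2]))<.003)&(u>270)&(u<370)&(v>240)&(v<270)
Y=(P[m]-o['tool_pos'])@R; print('knob y range in tool',np.percentile(Y[:,1],[1,99]),m.sum())
E
python3 kz.py
```

```text
knob top z 0.10795035391695548 tool [0.48144192 0.08225951 0.08540545] [ 0.19600906  0.29195028 -0.38984533] 0.03696183803996337
knob y range in tool [-0.0226069   0.01911698] 1144
```

Depth puts the knob's top at 108 mm, the same reading as at the start, so the pin has already dropped into the hole. The knob's centre is at about (0.480, 0.084), which is where I measured the first hole. I'm opening up and retreating.

```bash
python3 -m crank '{"delta_pos":[[0,-0.001,0],[0,-0.0017,0],[0,-0.0017,0],[0,-0.0017,0],[0,-0.0017,0],[0,-0.0017,0],[0,-0.0017,0],[0,-0.0017,0],[0,-0.0017,0],[0,-0.0017,0]],"turn":[[0,0,0],[0,0,0],[0,0,0],[0,0,0],[0,0,0],[0,0,0],[0,0,0],[0,0,0],[0,0,0],[0,0,0]],"grip":[0.42,0.42,0.8,0.8,0.8,0.8,0.8,0.8,0.8,0.8]}'
python3 -m crank '{"delta_pos":[[-0.02,0,0],[-0.04,0,0],[-0.06,0,0],[-0.08,0,0],[-0.1,0,0],[-0.1,0,0],[-0.1,0,0],[-0.1,0,0]],"turn":[[0,0,0],[0,0,0],[0,0,0],[0,0,0],[0,0,0],[0,0,0],[0,0,0],[0,0,0]],"grip":[0.8,0.8,0.8,0.8,0.8,0.8,0.8,0.8]}'
python3 - <<'E'
from h import *
s=snapshot('wrist');save(s,'w4.png');r=s['range_z'];v,u=np.mgrid[0:400,0:640];K=s['camera_matrix']
d=np.stack([(u-K[0,2])/K[0,0],-(v-K[1,2])/K[1,1],-np.ones_like(u)],-1)*r[...,None]
P=d@Rot.from_euler('xyz',s['rotation'],degrees=True).as_matrix().T+s['eye']
m=((r>0)&(P[...,2]>.1)&(P[...,2]<.125)&(np.hypot(P[...,0]-.48,P[...,1]-.084)<.025)).astype(np.uint8)
c=max(cv2.findContours(m,0,1)[0],key=cv2.contourArea);(a,b),q=cv2.minEnclosingCircle(c)
print(a,b,q,np.median(P[m>0],0),onz(s,a,b,.109),get_obs()['force'])
E
```

```text
clock: 8.53
tool_pos: [0.4813, 0.0841, 0.0854]
orientation: [110.8, 90.0, -63.7]
force: [-0.1, -0.6, -0.4]
opening: 0.0699
clock: 9.2
tool_pos: [0.481, 0.084, 0.185]
orientation: [-24.3, 90.0, 161.1]
force: [-0.8, 0.1, 0.1]
opening: 0.0704
320.7977600097656 211.04493713378906 20.43052101135254 [0.47968112 0.08570271 0.1080373 ] [0.47997376 0.08569796 0.109     ] [-0.05679317 -0.15427192 -0.06253329]
```

View pics/w4.png

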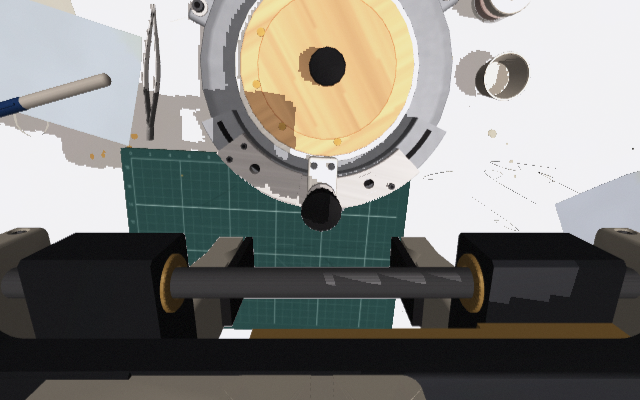

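Knob at (321,211): its top is at 108 mm, the same as at the start. The home hole (255,168) is empty on one side, the second hole (369,183) is empty on the other, and the cups and tweezers haven't moved. I'm handing in.

```bash
python3 -c "
from plant import *
print(close_job())"
```

```text
the job is handed in; nothing more can be done
None
```

The stage is at its next station with the pin down in the first sector hole, at about 0.62 rad, and the job is handed in (about 9.3 s on the robot's clock).

**What I did:** I lifted the plunger 18 mm and turned the arm anticlockwise to just short of the hole. There I let go, so the pin rested on the plate under its own spring. I then nudged the knob slowly with the open fingers until the pin dropped in, centred, opened the fingers and backed off.

**Last checks:**
- **Pin home:** the knob's top reads 108.0 mm, the same reading as at the start with the pin home. Riding on the plate, it would be about 9 mm higher.
- **Right hole:** the knob is about 1–2 mm from where I had measured the first hole, within the calibration. The home hole and the second sector hole are both visibly empty.
- **Forces:** the force was near zero after letting go. The highest I read was about 10 N, mostly the spring. Readings come only at the end of each move, so I did not see the force at the moment the pin dropped.
- **Surroundings:** the jar, cup and tweezers in the last wrist view look untouched. The other cup was outside that view, but the robot did not go near it.

**Disagreements:** the views put the first hole anywhere from 0.62 to 0.635 rad. The tool also sprang about 2 mm inward when I let go, so my turning axis was slightly off. I did not wiggle the stage to test the lock.

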